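# Roll two vials back up into their rack seats

### The arm

A 7-joint arm with a two-finger parallel gripper is mounted at the origin on the work surface. World frame = base frame: x ahead of the robot, y to its left, z up, the work surface at z = 0. Lengths are in mm, angles in rad, forces in N, time in s.
With the tool pointing down it reaches from about 400 to 875 mm from the base axis. Payload 4.4 kg.
Tool frame: the origin (TCP) lies at the centre of the arm's flange, where the gripper is bolted on; the fingertips stand 173 mm ahead of it and the grasp point (between the pads) lies 155 mm ahead of it; z points along the fingers, y is the direction in which the jaws open and shut (so a half turn about z gives the same grasp; the last joint's range is limited). The gripper opens to 85 mm and grips with 20 to 120 N. Pads are 22 mm wide; open, the fingers measure 114 mm over their backs; the gripper's body (76 mm by 85 mm) begins 54 mm behind the grasp point. The pads swing forward as they close: fully open they stand 13 mm farther back than shut.
Start: joints at [-0.066, 0.628, 0.038, 1.517, -0.027, 0.996, -0.02], TCP at [650.012, 0.021, 404.713] pointing down, gripper open.
Joint ranges: [-3.06, 3.06], [-0.37, 2.12], [-1.25, 1.32], [0.18, 2.47], [-1.1, 4.24], [0.23, 1.98], [-2.94, 2.94]. Speed limits (rad/s): [2.57, 2.57, 3.14, 3.14, 3.14, 3.14, 3.14].

### API

Orientations are given as [roll, pitch, yaw] about the fixed x, y, z axes, in that order (R = Rz(yaw) Ry(pitch) Rx(roll)).
In Python, from cell import * gives the robot as it stands. The module is installed in compiled form; this text tells all that it offers.
- The arm moves only by the shell command python3 -m jog 'ROWS'. ROWS is JSON, one flat list of numbers, 5 for each row, row after row: the shift along the tool's x, y, z in mm, then the turn about the tool's z in degrees, then the finger opening in mm, from 0 to 85.4. A call has 1 to 20 rows; each row is the pose to reach, as a shift and turn from the pose commanded when the call began, along the tool's axes at that moment; what a row does not reach only later rows make up. A row lasts 1/12 s, in which the tool goes at most 41.7 mm and 7.16 degrees, less where a joint would pass 70% of its speed; a pose out of reach is approached as far as the arm can. A call with a gripper value outside its range is refused whole. The fingers move at their own pace and stop on an object; the grip force is fixed at half the most. Time passes only in rows, so rows that repeat a pose let the fingers close. It gives the time, the measured TCP pose, the force and the opening at its end, in the units of the state.
- read_state(): the state, without advancing time (a new reading comes with each control period).
- get_image(name): name is "scene" or "side" or "wrist"; returns (picture, depth): 384x512x3 uint8, blue, green, red; 384x512 float32, mm along the optical axis (not along the pixel's ray), 0 where there is no reading.
- camera_params(name): a dict with "K" (3x3 intrinsics, pixels), "T" (4x4, takes a point from camera to world coordinates). Camera axes: x right, y up, looking along -z (the intrinsics and any distortion apply to the point x, -y, -z); pixel columns grow to the right and rows downward; lengths in mm; the calibration is good to about 2 mm. A picture is of the moment at which its call begins: read the wrist's pose just before it. camera_params takes no time and is no camera call; for the wrist camera it gives the pose at the moment of the call.
- finish_job(): hands the job in, once; it reports no verdict.
The state is a dict: "clock": time; "qpos": joint angles; "qd": joint speeds; "tau": joint torques, N m; "eef_pos": TCP position; "tool_rot": TCP orientation; "force": force on the tool from outside, world axes, zero at the start; "torque": the same for the moment, N m; "width": finger opening in mm.
Only numpy, scipy, OpenCV 4.12 (cv2) and the standard library are available. Lean on these libraries where they do the work, as an engineer would, in place of code of your own. Each camera call takes 0.05 s, during which the arm holds its last target.

### The job

In the open drawer, two of the glass vials in the sloping bamboo rack have rolled down to the front lip of their lanes. With your fingertips, gently push each of them back up its own lane, steadily and with the fingers kept behind it so that it never rolls back or runs away, until it drops over the crest into its seat against the back stop and stays there by itself. Do not pick any vial up, and leave everything else where it is.

Things in the scene. Friction and masses are not known exactly. Their poses are not given: they have to be found in the camera images.
- vial_a: glass vial with a black screw cap, a plain cylinder 24 mm in diameter and 90 mm long, about 45 g; origin at its centre, own y along its length (it turns about y as it rolls); pushed 10 mm or more off its middle it may skew and jam. Starts lying across the foot of its lane against the lip (centre at x -70, z 24 mm of lane_a): one of the two to push up
- vial_b: glass vial with a black screw cap, a plain cylinder 24 mm in diameter and 90 mm long, about 45 g; origin at its centre, own y along its length (it turns about y as it rolls); pushed 10 mm or more off its middle it may skew and jam. Starts lying across the foot of its lane against the lip (centre at x -70, z 24 mm of lane_b): the other one to push up
- lane_a: fixed bamboo ramp in which vial_a lies, one of four equal ones side by side (its place varies); 170 x 102 mm wide. Origin: centre of its underside, on the drawer floor; +x up the slope, away from the robot; z up. In its frame, mm: front lip x -85 to -79, top z 16; deck from x -79, z 10 up at 9 degrees to the crest x 48, z 30; side cheeks 94 apart, 6 above the deck
- lane_b: fixed bamboo ramp in which vial_b lies, one of four equal ones side by side (its place varies); 170 x 102 mm wide. Origin: centre of its underside, on the drawer floor; +x up the slope, away from the robot; z up. In its frame, mm: front lip x -85 to -79, top z 16; deck from x -79, z 10 up at 9 degrees to the crest x 48, z 30; side cheeks 94 apart, 6 above the deck
- seat_a (a point): where the centre of vial_a lies when seated at the top of its lane: x 63, z 38 mm in the lane's frame. The seat is 3 mm below the crest and tips back to the stop (face 12 mm beyond this point, top 12 mm above it): once its centre is past the crest, a vial drops in, rolls to the stop and stays. On the ramp a released vial rolls back to the lip
- seat_b (a point): where the centre of vial_b lies when seated at the top of its lane: x 63, z 38 mm in the lane's frame. The seat is 3 mm below the crest and tips back to the stop (face 12 mm beyond this point, top 12 mm above it): once its centre is past the crest, a vial drops in, rolls to the stop and stays. On the ramp a released vial rolls back to the lip
- chest: fixed low chest of whitewashed pine with its top drawer open towards the robot; origin at the foot of the carcass's front face, midway; +x away from the robot. Sizes in mm: carcass 600 wide, top 181 above the worktop. Drawer floor 85 above the worktop; drawer walls to 137; front panel from x -353 to -337, top 145; the lanes' origins lie at x -185
- vial_c: glass vial with a black screw cap, a plain cylinder 24 mm in diameter and 90 mm long, about 45 g; origin at its centre, own y along its length (it turns about y as it rolls); pushed 10 mm or more off its middle it may skew and jam. Lies seated at the top of another lane; leave it there
- vial_d: glass vial with a black screw cap, a plain cylinder 24 mm in diameter and 90 mm long, about 45 g; origin at its centre, own y along its length (it turns about y as it rolls); pushed 10 mm or more off its middle it may skew and jam. Lies seated at the top of another lane; leave it there
- vial_e: same kind of vial (24 x 90 mm) standing upright in the drawer's left-hand side bay, origin at its centre (half-way up), own z along its length; leave it
- dish: matte grey ceramic dish, 86 mm across, 28 mm high, in the drawer's left-hand side bay; origin at the centre of its underside; leave it
- spoon: stainless double-ended measuring spoon, 143 mm long, 14 mm high, on the drawer floor behind the rack; origin under its middle, own y along its length; leave it
- mill: dark wooden pepper mill, 56 mm across, 172 mm high, on the worktop to the left of the chest; origin at the centre of its underside; leave it
- jar: glass jar with a steel lid, 68 mm across, 85 mm high, on the worktop to the right of the chest; origin at the centre of its underside; leave it
Not all that is in view belongs to the job. Leave any green look-alike of the vial_a alone. What is shaped like the vial_b but red is not meant.

How it is judged (in metres and radians):
At the end, for the whole second after the job is handed in: vial_a and vial_b each lie at rest in the seat at the top of their own lane: centre within 5 mm of the back stop's touching position (x 58 to 66 mm of the lane), 34 to 42 mm above the lane's underside, centred across the lane within 5 mm, square to the lane within 0.1 rad, slower than 0.02 m/s (x of vial_a in the frame of lane_a between 0.058 and 0.066 m and y of vial_a in the frame of lane_a between -0.005 and 0.005 m and z of vial_a in the frame of lane_a between 0.034 and 0.042 m and angle between the y axis of vial_a and the y axis of lane_a, either way round below 0.1 rad and linear speed of each of vial_a, vial_b below 0.02 m/s and x of vial_b in the frame of lane_b between 0.058 and 0.066 m and y of vial_b in the frame of lane_b between -0.005 and 0.005 m and z of vial_b in the frame of lane_b between 0.034 and 0.042 m and angle between the y axis of vial_b and the y axis of lane_b, either way round below 0.1 rad).
It fails at once if a pushed vial runs free on its ramp (rolls back or is flicked up, faster than 0.18 m/s with no finger on it) ((x of vial_a in the frame of lane_a between -0.053 and 0.046 m and linear speed of vial_a above 0.18 m/s and contact force between the fingers and vial_a below 0.005 N) or (x of vial_b in the frame of lane_b between -0.053 and 0.046 m and linear speed of vial_b above 0.18 m/s and contact force between the fingers and vial_b below 0.005 N)).
It fails at once if a pushed vial is lifted about 10 mm or more off its lane (z of vial_a in the frame of lane_a above 0.054 m or (x of vial_a in the frame of lane_a below -0.05 m and z of vial_a in the frame of lane_a above 0.0358 m) or (x of vial_a in the frame of lane_a below -0.02 m and z of vial_a in the frame of lane_a above 0.0405 m) or (x of vial_a in the frame of lane_a below 0.01 m and z of vial_a in the frame of lane_a above 0.0453 m) or z of vial_b in the frame of lane_b above 0.054 m or (x of vial_b in the frame of lane_b below -0.05 m and z of vial_b in the frame of lane_b above 0.0358 m) or (x of vial_b in the frame of lane_b below -0.02 m and z of vial_b in the frame of lane_b above 0.0405 m) or (x of vial_b in the frame of lane_b below 0.01 m and z of vial_b in the frame of lane_b above 0.0453 m)).
It fails at once if a vial is pushed with more than 25 N (contact force between the fingers and vial_a above 25 N or contact force between the fingers and vial_b above 25 N).
It fails at once if a vial that was already seated is moved more than 6 mm (distance of any of vial_c, vial_d from where it was at the start of the episode above 0.006 m).
It fails at once if the standing vial, dish, spoon, mill or jar is moved more than 12 mm (distance of any of vial_e, dish, spoon, mill, jar from where it was at the start of the episode above 0.012 m).
It also fails if it takes over 64 s, if anything falls off the work surface, if the arm or the gripper's body presses on something with over 40 N, if the wrist force passes 120 N, or if a joint passes its speed limit or range.

## Working session

There is one attempt and no reset: what is moved stays moved. The work goes in short steps, Python scripts to look and compute and a shell command to move; the robot and the scene stay as the last step left them, time stands still between calls to the robot, and variables do not carry over. Pictures are saved under pics/ and viewed, and the job is handed in when it is done.

```bash
mkdir -p pics; python3 - <<'E'
from cell import *
import cv2
print(read_state())
for n in ["scene","side","wrist"]:
    p=camera_params(n); print(n,p["K"].tolist() if hasattr(p["K"],'tolist') else p["K"]); print(p["T"])
    im,d=get_image(n); cv2.imwrite(f"pics/{n}0.png",im)
    import numpy as np; np.save(f"pics/{n}0d.npy",d)
E
```

```text
{'clock': 0.0, 'qpos': array([-0.0657844 ,  0.62926857,  0.0384278 ,  1.51837646, -0.0269912 ,
        0.99630566, -0.01998353]), 'qd': array([ 3.20287831e-03,  5.18572142e-04, -2.01459722e-04,  1.53750122e-03,
        3.68438334e-04,  1.53758710e-04,  5.00778981e-05]), 'tau': array([-1.11932164e-03, -5.63405585e+01,  1.22606792e+00, -1.93450052e+01,
        1.09587883e-02,  1.05136272e-02, -8.84369996e-06]), 'eef_pos': array([6.49694523e+02, 2.81532803e-02, 4.03836098e+02]), 'tool_rot': array([-3.13975223e+00,  1.95246154e-05,  1.57081326e+00]), 'force': array([ 0.17141207,  0.13073024, -0.33234311]), 'torque': array([ 0.01142336, -0.05934515, -0.0246089 ]), 'width': 85.57278817883623}
scene [[380.67279411459083, 0.0, 256.35022217931584], [0.0, 380.67279411459083, 188.55163730204768], [0.0, 0.0, 1.0]]
[[-7.48579609e-01 -3.79897075e-01  5.43421366e-01  1.13793622e+03]
 [ 6.63025537e-01 -4.35159515e-01  6.09125056e-01  7.19574841e+02]
 [ 5.07015147e-03  8.16280839e-01  5.77633002e-01  7.70245874e+02]
 [ 0.00000000e+00  0.00000000e+00  0.00000000e+00  1.00000000e+00]]
side [[365.02354103942224, 0.0, 260.54805952154743], [0.0, 365.02354103942224, 186.5022300883494], [0.0, 0.0, 1.0]]
[[ 9.97915114e-01  2.64334971e-02 -5.88786443e-02  4.44617798e+02]
 [-6.36257118e-02  5.55943208e-01 -8.28781586e-01 -9.42071856e+02]
 [ 1.08255868e-02  8.30799867e-01  5.56465980e-01  7.69345661e+02]
 [ 0.00000000e+00  0.00000000e+00  0.00000000e+00  1.00000000e+00]]
wrist [[296.88711564511885, 0.0, 256.1150030611886], [0.0, 296.88711564511885, 193.59218947308491], [0.0, 0.0, 1.0]]
[[ 9.99996645e-01 -1.78621188e-03  1.87626132e-03  6.50469163e+02]
 [ 1.09993797e-03  9.48508833e-01  3.16748770e-01  8.19426218e+01]
 [-2.34543085e-03 -3.16745643e-01  9.48507615e-01  3.74685504e+02]
 [ 0.00000000e+00  0.00000000e+00  0.00000000e+00  1.00000000e+00]]
```

View pics/scene0.png

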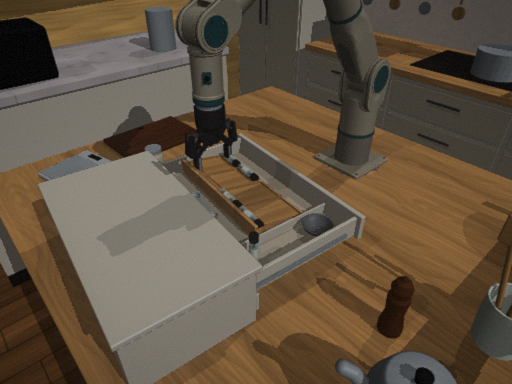

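View pics/side0.png

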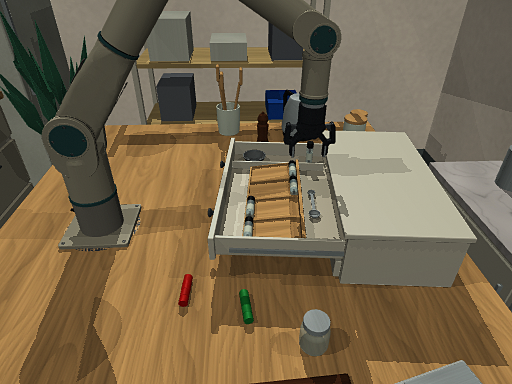

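View pics/wrist0.png

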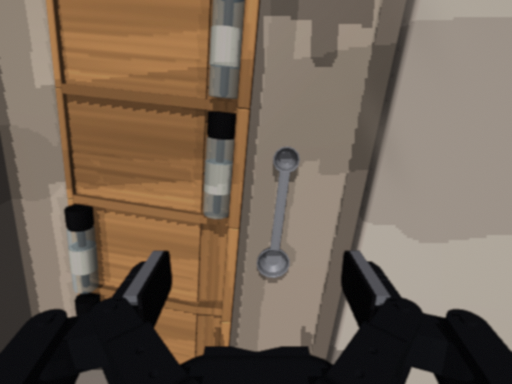

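```bash
python3 - <<'E'
import cv2
s=cv2.imread("pics/side0.png")[145:255,200:350]; cv2.imwrite("pics/side0c.png",cv2.resize(s,None,fx=5,fy=5,interpolation=cv2.INTER_CUBIC))
s=cv2.imread("pics/wrist0.png")[:,20:320]; cv2.imwrite("pics/wrist0c.png",cv2.resize(s[180:330],None,fx=2.6,fy=2.6,interpolation=cv2.INTER_CUBIC))
E
```

```text
(no output)
```

View pics/side0c.png

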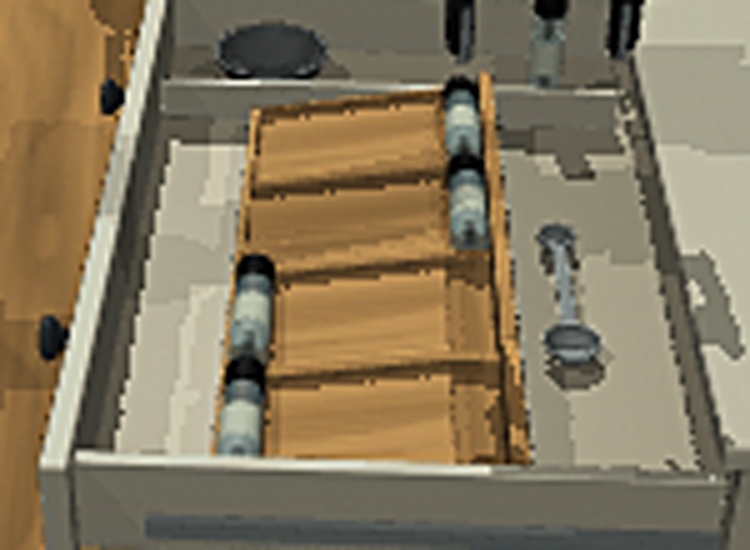

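View pics/wrist0c.png

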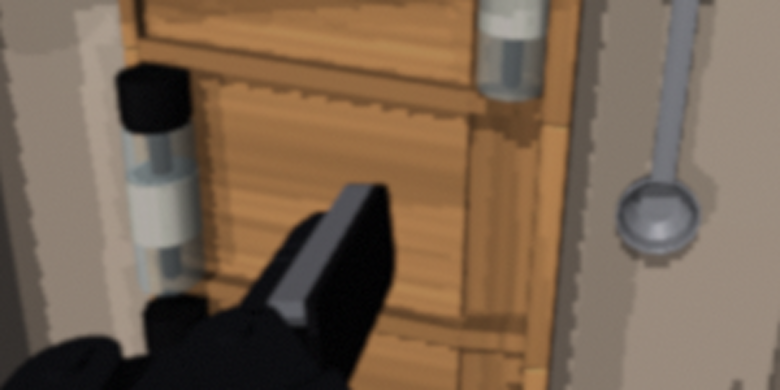

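```bash
cat > h.py <<'E'
from cell import *
import cv2, numpy as np
def ray(p,u,v):
    K=np.array(p["K"]);T=np.array(p["T"])
    d=np.array([(u-K[0,2])/K[0,0],-(v-K[1,2])/K[1,1],-1.0])
    return T[:3,3],T[:3,:3]@d
def onz(p,u,v,z):
    o,d=ray(p,u,v); return o+d*(z-o[2])/d[2]
def dep(p,D,u,v):
    o,d=ray(p,u,v); return o+d*D[int(round(v)),int(round(u))]
E
python3 - <<'E'
from h import *
np.set_printoptions(precision=1,suppress=True)
S=camera_params("side");D=np.load("pics/side0d.npy")
W=camera_params("wrist");DW=np.load("pics/wrist0d.npy")
print("side")
for n,(x,y) in dict(v1=(252,305),v2=(243,405),c=(465,110),d=(470,200),floor=(150,350),front=(60,450),deckhi=(440,320)).items():
    u,v=x/5+200,y/5+145; print(n,u,v,dep(S,D,u,v),onz(S,u,v,115))
print("wrist")
for n,(u,v) in dict(v1cap=(79,210),v1=(82,260),v1end=(86,292),c=(226,45),d=(220,165),floor=(30,200),floor2=(300,250),stop1=(238,200),stop2=(252,30),divL=(75,200),divR=(225,220),div2L=(62,90),div2R=(240,105)).items():
    print(n,u,v,dep(W,DW,u,v),onz(W,u,v,109))
E
```

```text
side
v1 250.4 206.0 [476.8 -76.  119.2] [477.  -70.3 115. ]
v2 248.6 226.0 [ 468.1 -167.6  119.5] [ 468.2 -162.3  115. ]
c 293.0 167.0 [630.1 119.3 133.3] [635.4 149.7 115. ]
d 294.0 185.0 [617.3   5.1 135.7] [622.9  36.1 115. ]
floor 230.0 215.0 [415.2 -69.7  82.8] [ 416.5 -110.6  115. ]
front 212.0 235.0 [ 372.1 -226.7  143.1] [ 368.9 -194.6  115. ]
deckhi 288.0 209.0 [587.2 -90.7 115.1] [587.3 -90.5 115. ]
wrist
v1cap 79 210 [483.8 -21.1 115.7] [479.5 -23.8 109. ]
v1 82 260 [480.4 -71.3 121.2] [472.3 -78.7 109. ]
v1end 86 292 [ 477.6 -108.3  121.1] [ 469.4 -117.4  109. ]
c 226 45 [628.2 115.9 137.1] [625.6 119.9 109. ]
d 220 165 [620.5  27.1 136.7] [617.   20.7 109. ]
floor 30 200 [416.3 -21.8  86.3] [434.7 -13.6 109. ]
floor2 300 250 [698.1 -79.5  86.1] [694.3 -66.7 109. ]
stop1 238 200 [634.7  -3.5 136.4] [632.8 -13.3 109. ]
stop2 252 30 [647.  125.6 136.7] [646.6 130.7 109. ]
divL 75 200 [474.5 -15.3 104.2] [477.6 -13.6 109. ]
divR 225 220 [621.6 -27.4 124.1] [619.8 -34.  109. ]
div2L 62 90 [481.5  85.4 102.3] [485.6  85.3 109. ]
div2R 240 105 [637.6  74.2 136.1] [636.1  73.3 109. ]
```

Candidates: two vials at the lip, side px (250,206) and (249,226), clear glass with a black cap. Seated ones are at side px (293,167) and (294,185), to be left. The red (186,290) and green (247,306) look-alikes lie on the worktop outside the drawer. I choose the two at the lip; the enlarged crop above confirms them. Next I turn the tool to the rack and look closer.

```bash
python3 -m jog '[-8,-13,0,6.8,80, -17,-26,0,13.6,75, -25,-39,0,20.4,70, -34,-52,0,27.2,65, -42,-64,0,34,60, -50,-77,0,40.8,55, -59,-90,0,47.6,50, -67,-103,0,54.4,45, -76,-116,0,61.2,40, -84,-129,0,68,36, -93,-142,0,74.8,34, -101,-155,0,81.6,34, -110,-167,0,88.4,34, -118,-180,0,94.8,34, -118,-180,0,94.8,34, -118,-180,0,94.8,34, -118,-180,0,94.8,34]'
python3 - <<'E'
from h import *
print(read_state())
W=camera_params("wrist");im,d=get_image("wrist");cv2.imwrite("pics/w1.png",im);np.save("pics/w1d.npy",d);np.save("pics/w1T.npy",W["T"])
E
```

```text
clock: 1.57
eef_pos: [470.8, -117.3, 404.7]
tool_rot: [-3.141, -0.001, -0.08]
force: [0.7, 0.1, 0.7]
width: 34.0
{'clock': 1.5667, 'qpos': array([-0.17934309,  0.43600905,  0.51674556,  1.97463461, -0.29491316,
        0.80345798, -1.14715335]), 'qd': array([-0.00017847,  0.0056675 , -0.00597666, -0.00883059,  0.0010596 ,
        0.00105012, -0.00504431]), 'tau': array([ 3.60483443e-01, -3.92612386e+01,  5.26374087e+00, -1.55728662e+01,
        5.68707869e-02,  3.13204341e-02, -2.25856646e-03]), 'eef_pos': array([ 470.79465869, -117.3318446 ,  404.73921351]), 'tool_rot': array([-3.14118430e+00, -7.74129757e-04, -8.03538359e-02]), 'force': array([0.69046407, 0.0719776 , 0.69626816]), 'torque': array([-0.00401029, -0.0346296 ,  0.05741788]), 'width': 34.010139457750704}
```

View pics/w1.png

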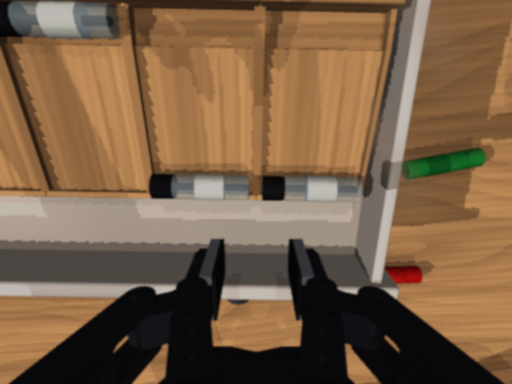

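```bash
python3 - <<'E'
from h import *
np.set_printoptions(precision=2,suppress=True)
W=camera_params("wrist");W["T"]=np.load("pics/w1T.npy");D=np.load("pics/w1d.npy");K=np.array(W["K"])
v,u=np.mgrid[0:384,0:512]
P=np.stack([(u-K[0,2])/K[0,0],-(v-K[1,2])/K[1,1],-np.ones_like(u,float)],-1)*D[...,None]
P=P@W["T"][:3,:3].T+W["T"][:3,3]
np.save("pics/w1P.npy",P)
im=cv2.imread("pics/w1.png")
for n,(u0,u1) in dict(L=(148,252),R=(260,363)).items():
    sub=P[165:210,u0:u1].reshape(-1,3)
    m=(sub[:,2]>115)&(sub[:,2]<125)
    q=sub[m]; c,s,a=cv2.minAreaRect(q[:,:2].astype(np.float32)); print(n,m.sum(),q[:,2].max(),c,s,a)
    l=cv2.fitLine(q[:,:2].astype(np.float32),cv2.DIST_HUBER,0,0.01,0.01).ravel(); print(' axis',l, np.arctan(-l[0]/l[1]) , q.mean(0))
# caps by colour
g=im.max(2)
for n,(u0,u1) in dict(L=(145,185),R=(255,295)).items():
    m=np.zeros_like(g); m[165:210,u0:u1]=(g[165:210,u0:u1]<45); 
    c=max(cv2.findContours(m,cv2.RETR_EXTERNAL,cv2.CHAIN_APPROX_NONE)[0],key=cv2.contourArea); print(n,cv2.boundingRect(c))
# z profile down some columns
for col in (200,315): print(col,[(r,*P[r,col].round(0)) for r in range(2,230,6)])
for r in (60,100,150): print(r,[(c,*P[r,c].round(0)) for c in list(range(124,160,2))+list(range(244,276,2))+list(range(360,400,3))])
E
```

```text
L 2222 124.23259302861675 (476.3272705078125, -65.48825073242188) (90.13716888427734, 21.82659149169922) 84.96189880371094
 axis [  0.09   1.   478.   -65.72] -0.09169193 [477.41 -65.71 120.13]
R 2212 124.29727078851295 (466.2926940917969, -167.27005004882812) (89.3128890991211, 22.221044540405273) 84.4030990600586
 axis [   0.1     1.    468.06 -166.98] -0.09873267 [ 467.48 -167.05  120.16]
L (150, 174, 24, 24)
R (262, 176, 23, 24)
200 [(2, np.float64(619.0), np.float64(-88.0), np.float64(128.0)), (8, np.float64(619.0), np.float64(-85.0), np.float64(115.0)), (14, np.float64(616.0), np.float64(-84.0), np.float64(111.0)), (20, np.float64(553.0), np.float64(-123.0), np.float64(376.0)), (26, np.float64(607.0), np.float64(-83.0), np.float64(113.0)), (32, np.float64(603.0), np.float64(-83.0), np.float64(111.0)), (38, np.float64(599.0), np.float64(-82.0), np.float64(113.0)), (44, np.float64(594.0), np.float64(-82.0), np.float64(113.0)), (50, np.float64(590.0), np.float64(-82.0), np.float64(116.0)), (56, np.float64(586.0), np.float64(-81.0), np.float64(115.0)), (62, np.float64(581.0), np.fl
[... 12812 characters left out ...]
t64(498.0), np.float64(-221.0), np.float64(110.0)), (372, np.float64(494.0), np.float64(-229.0), np.float64(95.0)), (375, np.float64(495.0), np.float64(-229.0), np.float64(102.0)), (378, np.float64(496.0), np.float64(-230.0), np.float64(108.0)), (381, np.float64(498.0), np.float64(-229.0), np.float64(116.0)), (384, np.float64(499.0), np.float64(-230.0), np.float64(121.0)), (387, np.float64(500.0), np.float64(-230.0), np.float64(127.0)), (390, np.float64(501.0), np.float64(-229.0), np.float64(133.0)), (393, np.float64(502.0), np.float64(-230.0), np.float64(137.0)), (396, np.float64(502.0), np.float64(-232.0), np.float64(139.0)), (399, np.float64(501.0), np.float64(-235.0), np.float64(138.0))]
```

Picture w1 shows both target vials: left with cap at (151–174,187) and body to 249, right with cap at (262–285,188) and body to 360. Their tops sit at z≈122, as expected. Centres come out at (476,-66) and (466.5,-167.5), the rack is turned about -0.095 rad, and vial to stop measures 144 mm against 145 given. I move behind the left one and partly down.

```bash
python3 -m jog '[-8,-13,0,0.3,34, -17,-26,0,0.6,34, -25,-39,0,0.9,34, -34,-52,0,0.9,34, -34,-52,20,0.9,34, -34,-52,45,0.9,34, -34,-52,70,0.9,34, -34,-52,90,0.9,34, -34,-52,101,0.9,34, -34,-52,101,0.9,34, -34,-52,101,0.9,34]'
python3 - <<'E'
from h import *
W=camera_params("wrist");im,d=get_image("wrist");cv2.imwrite("pics/w2.png",im);np.save("pics/w2d.npy",d);np.save("pics/w2T.npy",W["T"])
im,d=get_image("side");cv2.imwrite("pics/s2.png",cv2.resize(im[120:270,170:370],None,fx=4,fy=4,interpolation=cv2.INTER_CUBIC))
E
```

```text
clock: 2.53
eef_pos: [441.0, -63.0, 303.4]
tool_rot: [-3.141, 0.001, -0.098]
force: [-0.1, -0.0, 0.3]
width: 34.3
```

View pics/w2.png

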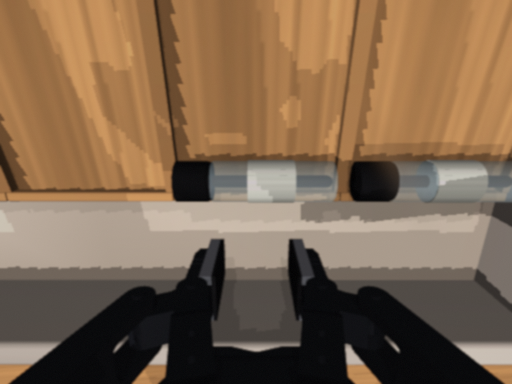

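View pics/s2.png

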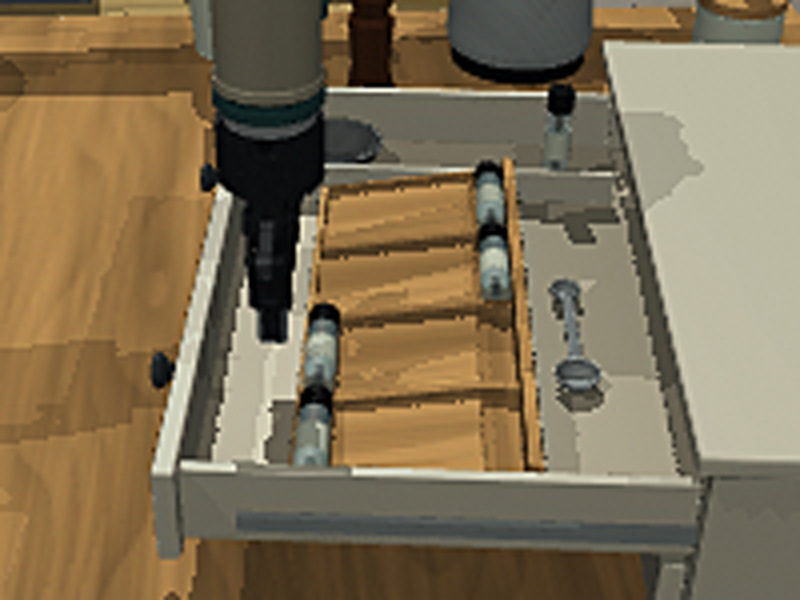

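w2 shows the left vial centred ahead of the fingers (columns 173–337, middle 255, fingers' middle 257) and lying square. I go down behind it.

```bash
python3 -m jog '[0,0,8,0,34, 0,0,16,0,34, 0,0,22,0,34, 0,0,26,0,34, 0,0,26,0,34, 0,0,26,0,34]'
python3 - <<'E'
from h import *
W=camera_params("wrist");im,d=get_image("wrist");cv2.imwrite("pics/w3.png",im);np.save("pics/w3d.npy",d);np.save("pics/w3T.npy",W["T"])
np.set_printoptions(precision=1,suppress=True)
for u,v in [(217,243),(222,243),(212,243),(296,243),(217,238),(217,250),(30,215),(260,185)]: print(u,v,dep(W,d,u,v))
print(read_state()['force'])
E
```

```text
clock: 3.13
eef_pos: [440.4, -63.4, 277.4]
tool_rot: [-3.142, 0.001, -0.1]
force: [0.8, -0.1, 0.1]
width: 34.0
217 243 [453.8 -44.6 115.4]
222 243 [453.5 -47.  115.2]
212 243 [453.5 -41.8 114.2]
296 243 [449.8 -83.9 115.2]
217 238 [442.2 -39.3  86.2]
217 250 [454.  -45.5 122.9]
30 215 [473.3  54.5 102.2]
260 185 [483.1 -68.9 119.7]
[-0.   0.9 -0.9]
```

View pics/w3.png

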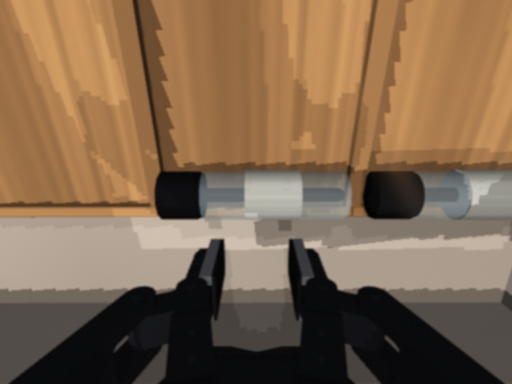

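```bash
python3 - <<'E'
from h import *
np.set_printoptions(precision=1,suppress=True)
W=camera_params("wrist");d=np.load("pics/w3d.npy")
for c in (214,217,220,294,297): print(c,[tuple(dep(W,d,c,v)[[0,2]].round(1).tolist()) for v in range(236,248)])
im=cv2.imread("pics/w3.png");cv2.imwrite("pics/w3c.png",cv2.resize(im[150:290,150:360],None,fx=3.8,fy=3.8,interpolation=cv2.INTER_CUBIC))
im,_=get_image("side");cv2.imwrite("pics/s3.png",cv2.resize(im[170:245,210:310],None,fx=8,fy=8,interpolation=cv2.INTER_CUBIC))
E
```

```text
214 [(444.4, 87.6), (443.6, 87.1), (442.9, 87.1), (454.7, 112.3), (454.7, 113.3), (453.8, 112.8), (453.6, 113.5), (453.7, 114.7), (454.4, 117.1), (454.4, 118.2), (453.9, 118.3), (453.8, 119.1)]
217 [(444.0, 87.0), (443.1, 86.5), (442.4, 86.4), (453.7, 110.5), (454.1, 112.5), (454.1, 113.7), (454.1, 114.8), (454.0, 115.7), (453.8, 116.3), (453.9, 117.5), (454.5, 119.6), (453.6, 118.9)]
220 [(443.8, 86.9), (442.5, 85.6), (442.0, 85.9), (453.9, 111.3), (454.0, 112.5), (453.8, 113.3), (453.5, 113.9), (453.8, 115.5), (453.7, 116.4), (453.4, 116.9), (453.6, 118.3), (454.1, 120.2)]
294 [(439.5, 87.2), (439.0, 87.5), (438.0, 86.9), (450.3, 111.6), (450.0, 112.1), (449.8, 112.8), (450.4, 114.9), (449.8, 114.8), (451.0, 118.1), (450.2, 117.6), (450.2, 118.7), (450.5, 120.1)]
297 [(439.4, 87.3), (438.0, 86.0), (438.1, 87.3), (450.0, 111.3), (450.0, 112.4), (449.5, 112.6), (450.7, 115.8), (449.7, 115.0), (451.0, 118.4), (449.8, 117.1), (449.9, 118.4), (450.2, 119.8)]
```

View pics/w3c.png

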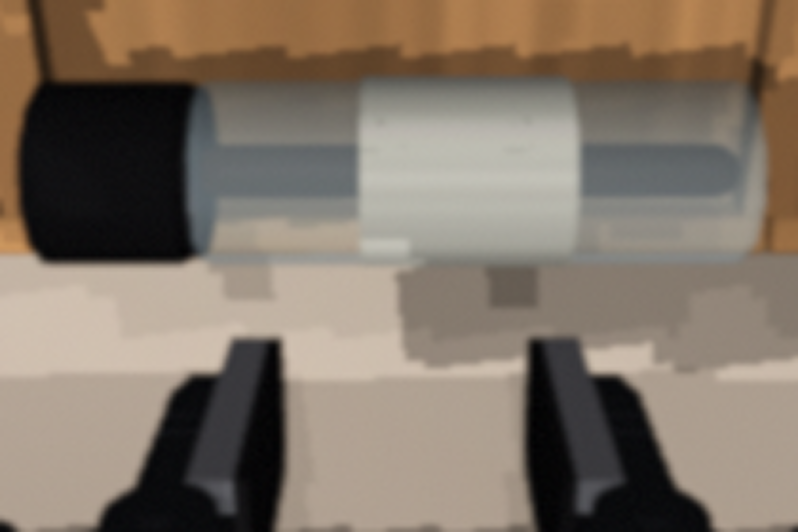

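View pics/s3.png

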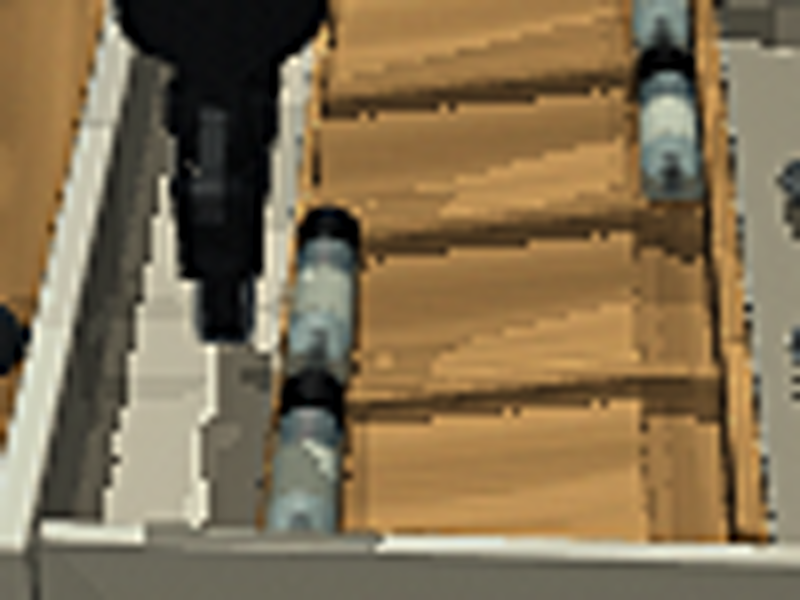

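```bash
python3 - <<'E'
from h import *
np.set_printoptions(precision=1,suppress=True)
S=camera_params("side")
o,d=ray(S,238.1,212.7)
for y in (-80,-84,-88,-92): print(y,o+d*(y-o[1])/d[1])
im,D=get_image("side")
for v in range(205,217): print(v,dep(S,D,238,v))
E
```

```text
-80 [439.8 -80.   98.7]
-84 [439.9 -84.  101.8]
-88 [439.9 -88.  104.9]
-92 [439.9 -92.  108. ]
205 [440.3 -94.6 138.1]
206 [440.2 -91.7 132.4]
207 [440.1 -92.6 129.4]
208 [440.  -94.  126.8]
209 [440.  -96.1 124.8]
210 [439.9 -92.4 118.3]
211 [439.8 -90.8 113.4]
212 [439.6 -85.  105.2]
213 [439.4 -64.5  85.5]
214 [439.4 -71.1  86.8]
215 [439.3 -70.8  82.8]
216 [439.2 -77.2  84. ]
```

Side and wrist views put the fingertip at z 104–108 with the vial's centre at 109, and the pad face 12.4 mm behind the vial. I lower 2 mm (the lip top is at 101) and start the push slowly.

```bash
python3 -m jog '[0,0,1,0,34, 0,0,2,0,34, 3,0,2,0,34, 6,0,2,0,34, 9,0,2,0,34, 12,0,2,0,34, 15,0,1.9,0,34, 18,0,1.8,0,34, 22,0,1.5,0,34, 26,0,1.2,0,34, 30,0,0.9,0,34, 33,0,0.6,0,34, 35,0,0.4,0,34, 36,0,0.3,0,34]'
python3 - <<'E'
from h import *
im,d=get_image("wrist");cv2.imwrite("pics/w4.png",im)
E
```

```text
clock: 4.45
eef_pos: [476.6, -66.9, 277.4]
tool_rot: [-3.142, 0.0, -0.099]
force: [-1.8, 0.4, 1.0]
width: 34.2
```

View pics/w4.png

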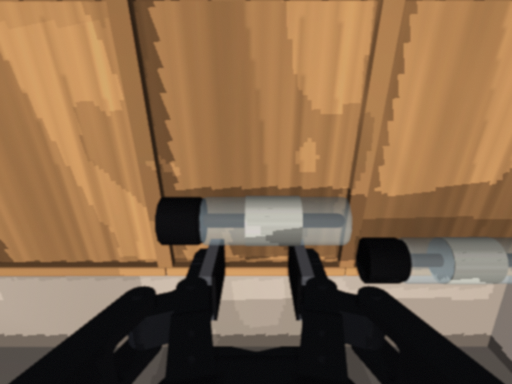

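w4 shows the vial square across the lane (columns 155–350, row 221), up off the lip with both pads on it; the other vial is still at the lip. I carry on.

```bash
python3 -m jog '[2,0,-0.3,0,34, 5,0,-0.8,0,34, 9,0,-1.4,0,34, 13,0,-2,0,34, 17,0,-2.7,0,34, 21,0,-3.3,0,34, 25,0,-3.9,0,34, 29,0,-4.6,0,34, 33,0,-5.2,0,34, 37,0,-5.8,0,34, 41,0,-6.5,0,34, 45,0,-7.1,0,34, 49,0,-7.7,0,34, 53,0,-8.4,0,34, 57,0,-9,0,34, 61,0,-9.6,0,34, 65,0,-10.3,0,34, 69,0,-10.9,0,34, 72,0,-11.4,0,34, 73,0,-11.5,0,34]'
python3 - <<'E'
from h import *
im,d=get_image("wrist");cv2.imwrite("pics/w5.png",im)
E
```

```text
clock: 6.17
eef_pos: [549.6, -74.2, 289.0]
tool_rot: [3.141, -0.001, -0.099]
force: [-1.6, 0.0, 1.6]
width: 34.1
```

View pics/w5.png

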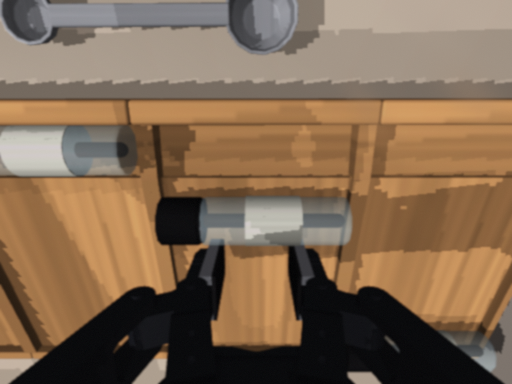

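```bash
python3 -m jog '[1,0,-0.2,0,34, 3,0,-0.5,0,34, 6,0,-1,0,34, 9,0,-1.4,0,34, 12,0,-1.9,0,34, 15,0,-2.4,0,34, 18,0,-2.8,0,34, 20,0,-3.2,0,34, 22,0,-3.3,0,34, 24,0,-3.3,0,34, 26,0,-3.3,0,34, 28,0,-3.3,0,34, 30,0,-3.3,0,34, 31,0,-3.3,0,34, 31,0,-3.3,0,34, 31,0,-3.3,0,34]'
python3 - <<'E'
from h import *
im,d=get_image("wrist");cv2.imwrite("pics/w6.png",im)
E
```

```text
clock: 7.55
eef_pos: [579.8, -77.2, 292.2]
tool_rot: [-3.142, 0.0, -0.1]
force: [-0.1, -1.2, 0.1]
width: 33.9
```

View pics/w6.png

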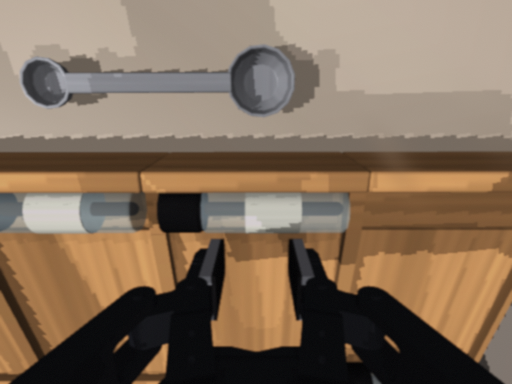

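w6 shows the first vial in its seat against the stop (columns 158–350, row 213), level with its seated neighbour and square. I back off, lift, and cross to behind the second.

```bash
python3 -m jog '[-6,0,0,0,34, -14,0,0,0,34, -22,0,-8,0,34, -30,0,-25,0,34, -40,0,-45,0,34, -55,10,-55,0,34, -75,30,-55,0,34, -95,50,-55,0,34, -115,70,-55,0,34, -130,90,-55,0,34, -140,102,-55,0,34, -140,102,-40,0,34, -140,102,-20,0,34, -140,102,-8,0,34, -140,102,-8,0,34, -140,102,-8,0,34]'
python3 - <<'E'
from h import *
im,d=get_image("wrist");cv2.imwrite("pics/w7.png",im)
E
```

```text
clock: 8.93
eef_pos: [429.6, -164.7, 300.5]
tool_rot: [-3.141, 0.001, -0.1]
force: [0.2, -0.3, 0.2]
width: 33.9
```

View pics/w7.png

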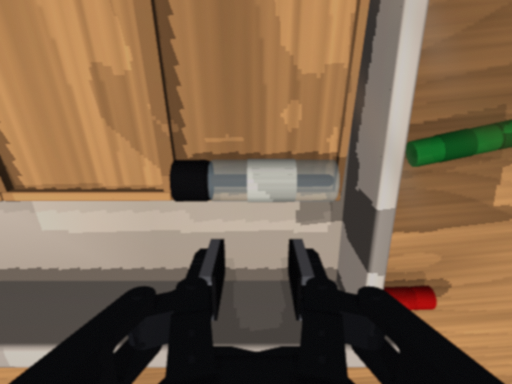

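w7: second vial centred (columns 171–339, middle 255, row 180), square to the fingers. Same approach: down, then push.

```bash
python3 -m jog '[0,0,8,0,34, 0,0,16,0,34, 0,0,22,0,34, 0,0,25,0,34, 0,0,25,0,34, 3,0,25,0,34, 6,0,25,0,34, 9,0,25,0,34, 12,0,25,0,34, 15,0,25,0,34, 18,0,24.8,0,34, 22,0,24.6,0,34, 26,0,24.3,0,34, 30,0,23.9,0,34, 33,0,23.6,0,34, 35,0,23.4,0,34, 36,0,23.3,0,34]'
python3 - <<'E'
from h import *
im,d=get_image("wrist");cv2.imwrite("pics/w8.png",im)
E
```

```text
clock: 10.4
eef_pos: [466.5, -168.4, 276.9]
tool_rot: [3.142, -0.0, -0.099]
force: [-2.4, 0.5, 1.5]
width: 34.3
```

View pics/w8.png

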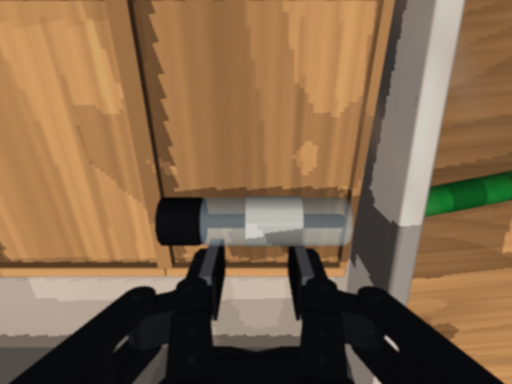

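w8 matches w4: the vial is square at row 221, columns 155–350, with both pads on it.

```bash
python3 -m jog '[2,0,-0.3,0,34, 5,0,-0.8,0,34, 9,0,-1.4,0,34, 13,0,-2,0,34, 17,0,-2.7,0,34, 21,0,-3.3,0,34, 25,0,-3.9,0,34, 29,0,-4.6,0,34, 33,0,-5.2,0,34, 37,0,-5.8,0,34, 41,0,-6.5,0,34, 45,0,-7.1,0,34, 49,0,-7.7,0,34, 53,0,-8.4,0,34, 57,0,-9,0,34, 61,0,-9.6,0,34, 65,0,-10.3,0,34, 69,0,-10.9,0,34, 72,0,-11.4,0,34, 73,0,-11.5,0,34]'
python3 - <<'E'
from h import *
im,d=get_image("wrist");cv2.imwrite("pics/w9.png",im)
E
```

```text
clock: 12.12
eef_pos: [539.4, -175.6, 288.5]
tool_rot: [3.141, -0.001, -0.099]
force: [-1.7, -0.1, 1.6]
width: 33.8
```

View pics/w9.png

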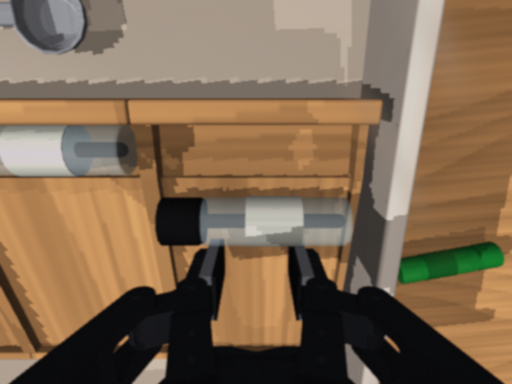

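w9: the vial is square just short of the crest (row 221, crest line row 177), and the first vial is still seated at left. Last stretch.

```bash
python3 -m jog '[1,0,-0.2,0,34, 3,0,-0.5,0,34, 6,0,-1,0,34, 9,0,-1.4,0,34, 12,0,-1.9,0,34, 15,0,-2.4,0,34, 18,0,-2.8,0,34, 20,0,-3.2,0,34, 22,0,-3.3,0,34, 24,0,-3.3,0,34, 26,0,-3.3,0,34, 28,0,-3.3,0,34, 30,0,-3.3,0,34, 31,0,-3.3,0,34, 31,0,-3.3,0,34, 31,0,-3.3,0,34]'
python3 - <<'E'
from h import *
im,d=get_image("wrist");cv2.imwrite("pics/w10.png",im)
E
```

```text
clock: 13.5
eef_pos: [569.6, -178.7, 291.7]
tool_rot: [-3.142, 0.0, -0.1]
force: [-0.2, 0.1, 0.3]
width: 33.5
```

View pics/w10.png

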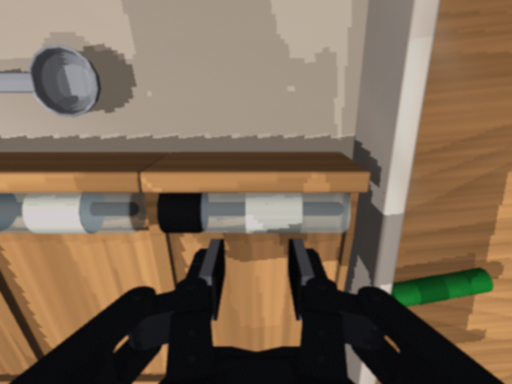

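w10: the second vial is seated against the stop (columns 158–350, row 213). I back off, lift, and check all four from above.

```bash
python3 -m jog '[-6,0,0,0,34, -14,0,0,0,34, -22,0,-8,0,34, -30,0,-25,0,34, -35,0,-45,0,34, -35,-15,-75,0,34, -35,-35,-105,0,34, -35,-60,-125,0,34, -35,-80,-140,0,34, -35,-100,-150,0,34, -35,-105,-150,0,34, -35,-105,-150,0,34]'
python3 - <<'E'
from h import *
np.set_printoptions(precision=2,suppress=True)
W=camera_params("wrist");im,D=get_image("wrist");cv2.imwrite("pics/w11.png",im)
np.save("pics/w11d.npy",D);np.save("pics/w11T.npy",W["T"])
im,_=get_image("side");cv2.imwrite("pics/s11.png",cv2.resize(im[120:270,170:370],None,fx=4,fy=4,interpolation=cv2.INTER_CUBIC))
E
```

```text
clock: 14.55
eef_pos: [544.8, -69.2, 442.2]
tool_rot: [-3.14, -0.001, -0.096]
force: [0.1, -0.7, 0.2]
width: 34.0
```

View pics/w11.png

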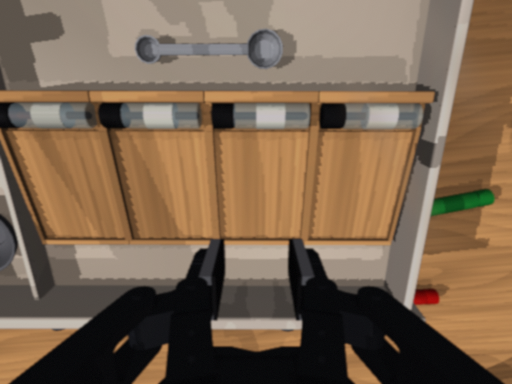

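View pics/s11.png

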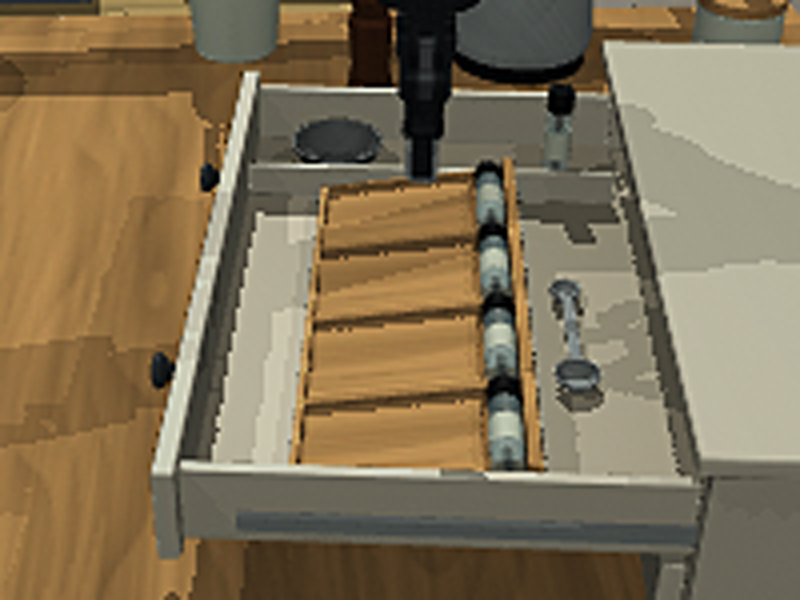

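Both views show all four vials in line at the stop (w11 row 116, right-hand two at columns 213–310 and 320–421). I check them in numbers before handing in.

```bash
python3 - <<'E'
from h import *
np.set_printoptions(precision=3,suppress=True)
W=camera_params("wrist");W["T"]=np.load("pics/w11T.npy");D=np.load("pics/w11d.npy");K=np.array(W["K"])
v,u=np.mgrid[0:384,0:512]
P=np.stack([(u-K[0,2])/K[0,0],-(v-K[1,2])/K[1,1],-np.ones_like(u,float)],-1)*D[...,None]
P=P@W["T"][:3,:3].T+W["T"][:3,3]
a=-.096;R=np.array([[np.cos(a),np.sin(a)],[-np.sin(a),np.cos(a)]])
Q=P.copy();Q[...,:2]=P[...,:2]@R.T   # lane-aligned
for n,(u0,u1) in dict(d=(97,205),A=(210,313),B=(317,425)).items():
    q=Q[104:134,u0:u1].reshape(-1,3);q=q[(q[:,2]>131)&(q[:,2]<142)]
    l=cv2.fitLine(q[:,:2].astype(np.float32),cv2.DIST_HUBER,0,.01,.01).ravel()
    y0,y1=np.percentile(q[:,1],[.5,99.5]); print(n,'x',q[:,0].mean(),'ymid',(y0+y1)/2,'len',y1-y0,'ang',-l[0]/l[1],'ztop',np.percentile(q[:,2],90))
# cheeks: deck centre rows 150..200, points higher than deck by >3
r=145
row=Q[r]; 
h=row[90:430,2]; base=np.median(h); idx=np.where(h>base+3.5)[0]+90
g=np.split(idx,np.where(np.diff(idx)>3)[0]+1)
for k in g: print('cheek',k[0],k[-1],row[k,1].mean().round(1))
E
```

```text
d x 612.9925937409399 ymid 81.83226423074919 len 89.18543576907066 ang 0.0018519938 ztop 136.62380793985534
A x 612.9384162183311 ymid -20.040057456946606 len 88.47656052014655 ang -0.0077485964 ztop 136.55710930387153
B x 612.7009755660847 ymid -121.61128765124342 len 88.7318060774962 ang 0.00086481986 ztop 136.63943640823746
cheek 102 111 131.6
cheek 206 213 30.1
cheek 309 316 -71.3
cheek 412 416 -171.4
cheek 423 429 -180.6
```

```bash
python3 -c "
from cell import *
print(finish_job())"
```

```text
the job is handed in; nothing more can be done
None
```

I pushed both vials from the front lip up their lanes with the fingertips part open, so both fingertips stayed behind each vial. Each dropped over the crest into its seat, and I handed the job in at about 15 s; it reports no verdict.

**Last checks:** After I backed off, both vials were still in their seats.

| Check | Result | Limit |
|---|---|---|
| Offset from the already seated neighbour, along the lane | within 0.3 mm | – |
| Centring across the lane | within 1 mm | 5 mm |
| Square to the lane | within 0.01 rad | 0.1 rad |
| Height | tops level with the neighbour's | – |

- **Left alone:** In the last pictures the seated vials, spoon, dish and standing vial look undisturbed. I did not check the mill and jar separately, but the arm never went near them.
- **Disagreements:** The two cameras differed by about 4 mm on fingertip height, so I pushed about 2 mm lower. Wrist camera depth read 1 to 2 mm high throughout.
- **Not measured:** I saw nothing run free or lift in the stills, but I had no direct speed or per-vial force reading. Wrist force was under about 3 N in every reading.

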